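# Couple the blow nozzle to the desktop air unit's quick coupler

### The job

Get the desktop air unit ready for dusting the keyboard: pull the steel sleeve of its quick coupler back (down) until it stays back by itself and let go of it, then take the orange blow nozzle from its stand and push its plug straight down into the coupler, fully home, so that the sleeve springs forward and locks it. Feel your way in and do not force the plug; finally let go of the nozzle, and leave the other things on the desk where they are.

Things in the scene. Friction and masses are not known exactly. Their poses are not given: they have to be found in the camera images.
- air_unit: blue air unit, fixed, 110 x 110 x 55 mm, gauge and switch on its front (its own -x); origin at the centre of its underside. On top stands an upright quick coupler: brass tube, 26 mm outside, 17.8 mm bore, flat rim, mouth up. Unlocked, the plug is pushed in with 10 to 20 N against a spring collar; within about 1 mm of fully home the lock drops into its groove and the sleeve springs forward.
- outlet (a point): nominal centre of the coupler's mouth, 120 mm above the unit's origin; axes are the unit's, z up along the bore. The real coupler is clamped on an adjusting plate, up to 9 mm off it along the unit's x, up to 9 mm along its y and up to 2.5 mm higher or lower, firm and upright: only feeling or looking tells where. With the sleeve forward, lock balls block the bore 14 mm below the mouth.
- sleeve (a joint): slide of the coupler's knurled steel sleeve, m: 0 = forward (up, locked), grows as it is pulled down. 36 mm diameter (38.4 over its end beads), 3 to 33 mm below the mouth when forward, 32 mm of free neck below. Spring 4 N at 0, 8 N at the hard stop at 10.5 mm. Pulled to its stop with the bore empty, it stays back at about 7 mm when let go, until a plug is fully home.
- nozzle: blow nozzle, 0.11 to 0.2 kg: origin at the centre of the underside of its 34 mm flange (which seats on the mouth), z up its axis. Above: flange 4 mm thick, orange 28 x 28 mm handle (sides along its x and y) from 4 to 44 mm, tip to 62. Below: 16 mm plug, 36 mm long, nose tapering to 13.6 mm over the last 2 mm, lock groove 13 to 22 mm down. It starts upright in the stand, flange on its top.
- stand: grey parking block, fixed, 70 x 70 x 45 mm, origin at the centre of its underside; a 21 mm hole, 41 mm deep, in the centre of its top.
- keyboard: bystander: black keyboard, 138 x 442 x 45 mm, behind the work; origin under its centre
- mouse: bystander: black mouse, 120 x 66 x 39 mm, to the right; origin under its centre
- mug: bystander: green mug, 94 mm high, at the left; origin under its centre
- earbud_case: bystander: white earbud case, 47 x 60 x 24 mm, at the left; origin under its centre
- toy_car: bystander: white toy car, 77 mm long, at the left; origin under its centre
- screwdriver: bystander: small screwdriver with a red handle, 125 mm long, at the left; origin under its centre

How it is judged:
On the way, in this order (a step that is already met when the one before it is completed fails the run):
1. the sleeve has been pulled back and stays back with nothing touching the air unit and no plug in it (value of joint sleeve above 0.0055 m and contact force between the fingers and air_unit below 0.3 N and horizontal distance between nozzle and outlet above 0.05 m), for 0.2 s.
2. the plug has entered the mouth while the sleeve is still back (value of joint sleeve above 0.004 m and z of nozzle in the frame of outlet below 0.03 m and horizontal distance between nozzle and outlet below 0.0145 m), for 0.05 s.
At the end, for the whole second after the job is handed in: The nozzle stands upright (within 0.1 rad) in the coupler, at most 14.5 mm sideways and from 5 mm below to 6 mm above the nominal outlet (coupler scatter included), at rest and let go; the sleeve is forward again, within 1.5 mm (value of joint sleeve below 0.0015 m and z of nozzle in the frame of outlet between -0.005 and 0.006 m and horizontal distance between nozzle and outlet below 0.0145 m and angle between nozzle's own z axis and vertical below 0.1 rad and linear speed of nozzle below 0.02 m/s); the robot touches nothing.
It fails at once if the plug is forced: more than 40 N between nozzle and air unit (contact force between nozzle and air_unit above 40 N).
It fails at once if a bystander is moved by more than 20 mm (distance of any of keyboard, mouse, mug, earbud_case, toy_car, screwdriver from where it was at the start of the episode above 0.02 m).
It also fails if it takes over 67 s, if anything falls off the work surface, if the arm or the gripper's body presses on something with over 40 N, if the wrist force passes 120 N, or if a joint passes its speed limit or range.

### The arm

A 7-joint arm with a two-finger parallel gripper is mounted at the origin on a cart in front of the work surface, level with it; the furniture and walls round the work are solid. World frame = base frame: x ahead of the robot, y to its left, z up, the work surface at z = 0. Lengths are in m, angles in rad, forces in N, time in s.
With the tool pointing down it reaches from about 0.35 to 0.9 m from the base axis. Payload 19.9 kg.
Tool frame: the origin (TCP) lies on the centre line of the jaws, within the pads' length; the fingertips stand 14 mm ahead of it and the grasp point (between the pads) lies 5 mm behind it (finger_overhang is the distance from the TCP to the fingertips, in m); z points along the fingers, y is the line along which they close (so a half turn about z gives the same grasp; the last joint's range is limited). The gripper opens to 94 mm and grips with 3 to 60 N. Pads are 16 mm wide; open, the fingers measure 119 mm over their backs; the gripper's body (75 mm by 177 mm) begins 78 mm behind the grasp point.
Start: joints at [1.252, 0.417, -0.01, 1.614, 0.005, 1.111, -0.053], TCP at [0.171, -0.601, 0.219] pointing down, gripper open.
Joint ranges: [-2.81, 2.81], [-0.39, 2.02], [-1.27, 1.25], [0.06, 2.57], [-1.19, 4.33], [0.19, 2], [-2.82, 2.82]. Speed limits (rad/s): [1.89, 1.89, 2.39, 2.39, 3.01, 3.01, 3.01].

### API

Orientations are given as a unit quaternion [w, x, y, z].
In Python, from bench import sense, capture, camera_info, close_job, finger_overhang gives the robot as it stands.
- The arm moves only by the tool drive_tool, never from a script. Its argument "rows" is a list of rows, each an object with "xyz": the shift along the tool's x, y, z as a fraction of full scale, a list of three; "angular": the turn, a rotation vector about the tool's x, y, z as a fraction of full scale, a list of three; "fingers": the closure, from 0 (fully open) to 1 (shut). In form: [{"xyz": [x, y, z], "angular": [wx, wy, wz], "fingers": fingers}, ...]. A call has 1 to 20 rows; each row shifts and turns the commanded pose from where the row before left it, along the tool's axes as they then stand; what a row does not reach is not made up. Full scale, the value 1, is 10 cm for a shift and 0.5 rad for a turn. A row lasts 1/10 s, in which the tool goes at most 50 mm and 8.59 degrees, less where a joint would pass 70% of its speed; a pose out of reach is approached as far as the arm can. A call with a number of a shift or a turn outside -1 to 1 is refused whole. A call with a gripper value outside its range is refused whole. The fingers move at their own pace and stop on an object; "newtons" is the grip in N (left out, the last holds). Time passes only in rows, so rows that do not move let the fingers close. It gives the time, the measured TCP pose, the force, the opening and the grip force at its end, in the units of the state.
- sense(): the state, without advancing time (a new reading comes with each control period).
- capture(name): name is "scene" or "top" or "wrist"; returns (picture, depth): 384x512x3 uint8, blue, green, red; 384x512 float32, m along the optical axis (not along the pixel's ray), 0 where there is no reading.
- camera_info(name): a dict with "intrinsics" (3x3 intrinsics, pixels), "D" ([k1, k2, p1, p2, k3] as OpenCV has them; the pictures are not rectified), "xyz" and "orientation" of the camera in the world; the wrist camera has in their place "tool_from_camera" (4x4, takes a point from camera to tool coordinates, whose origin is the TCP and whose axes are the flange's). Camera axes: x right, y down, z forward; pixel columns grow to the right and rows downward; lengths in m; the calibration is good to about 2 mm. A picture is of the moment at which its call begins: read the wrist's pose just before it. camera_info takes no time and is no camera call.
- close_job(): hands the job in; it is judged then, once.
The state is a dict: "time": time; "joint_pos": joint angles; "dq": joint speeds; "tau": joint torques, N m; "position": TCP position; "orientation": TCP orientation; "force": force on the tool from outside, world axes, zero at the start; "ft_torque": the same for the moment, N m; "finger_gap": finger opening in m; "finger_force": force on a finger pad.
Only numpy, scipy, OpenCV 4.12 (cv2) and the standard library are available. Lean on these libraries where they do the work, as an engineer would, in place of code of your own. Each camera call takes 0.05 s, during which the arm holds its last target. There are 200 camera calls.

## Working session

There is one attempt and no reset: what is moved stays moved. The work goes in short steps, Python scripts to look and compute and a tool call to move; the robot and the scene stay as the last step left them, time stands still between calls to the robot, and variables do not carry over. Pictures are saved under pics/ and viewed, at most 10 in all, crops included, and the job is handed in when it is done.

Besides the shell and the picture viewer there is one more tool, called as name([rows], argument=value, ...), one row to a line, values as JSON. drive_tool: Moves the arm, as the interface text tells. Its arguments: {"type":"object","properties":{"rows":{"type":"array"},"newtons":{"type":"number"}},"required":["rows"]}

```bash
mkdir -p pics; cat > h.py <<'E'
import numpy as np,cv2
from scipy.spatial.transform import Rotation as R
from bench import *
def q2R(q): return R.from_quat([q[1],q[2],q[3],q[0]]).as_matrix()
def pose(name):
    c=camera_info(name)
    if name=='wrist':
        s=sense();T=np.eye(4);T[:3,:3]=q2R(s['orientation']);T[:3,3]=s['position']
        return T@np.array(c['tool_from_camera']),np.array(c['intrinsics']),np.array(c['D'])
    T=np.eye(4);T[:3,:3]=q2R(c['orientation']);T[:3,3]=c['xyz'];return T,np.array(c['intrinsics']),np.array(c['D'])
def shot(name,fn):
    T,K,D=pose(name);p,d=capture(name);cv2.imwrite(f'pics/{fn}.png',p);np.savez(f'pics/{fn}.npz',d=d,T=T,K=K,D=D);return p,d,T,K,D
def load(fn):
    z=np.load(f'pics/{fn}.npz');return z['d'],z['T'],z['K'],z['D']
def cloud(fn):
    d,T,K,D=load(fn);h,w=d.shape;u,v=np.meshgrid(np.arange(w),np.arange(h))
    n=cv2.undistortPoints(np.stack([u,v],-1).reshape(-1,1,2).astype(float),K,D).reshape(h,w,2)
    P=np.concatenate([n*d[...,None],d[...,None]],-1)@T[:3,:3].T+T[:3,3];P[d==0]=np.nan;return P
def ray(fn,u,v,z):
    d,T,K,D=load(fn);n=cv2.undistortPoints(np.array([[[u,v]]],float),K,D)[0,0]
    r=T[:3,:3]@[n[0],n[1],1];return T[:3,3]+r*(z-T[2,3])/r[2]
E
python3 - <<'E'
from h import *
a=shot('scene','s0');b=shot('top','t0')
cv2.imwrite('pics/both.png',cv2.resize(np.vstack([a[0],b[0]]),(450,600)) if 0 else cv2.resize(np.hstack([a[0],b[0]]),(800,300)))
s=sense();print(s);print(camera_info('wrist'));print(camera_info('top')['xyz'],finger_overhang)
E
```

```text
{'time': 0.1, 'joint_pos': array([ 1.251499  ,  0.41793223, -0.01031164,  1.61407906,  0.00469755,
        1.1107065 , -0.05298513]), 'dq': array([-9.07616215e-05, -1.21361623e-03, -1.22510379e-03, -3.06678577e-03,
        1.28591984e-03, -1.12177604e-03,  6.68769357e-04]), 'tau': array([ 3.38785634e-03, -8.52578902e+01,  6.42126817e-01, -4.26692998e+01,
       -4.86805709e-02,  1.64141343e-02,  1.86324701e-04]), 'position': array([ 0.17130973, -0.60073929,  0.21889127]), 'orientation': array([-5.38364664e-04,  9.90366886e-01,  1.38467065e-01, -1.15613095e-04]), 'force': array([ 0.18291599,  0.09814028, -0.82243687]), 'ft_torque': array([0.06721531, 0.02462667, 0.02107242]), 'finger_force': 0.0, 'finger_gap': 0.09380241942372598}
{'intrinsics': array([[319.50748138,   0.        , 258.99549668],
       [  0.        , 319.50748138, 194.11545849],
       [  0.        ,   0.        ,   1.        ]]), 'D': array([-0.04127745,  0.        ,  0.        ,  0.        ,  0.        ]), 'tool_from_camera': array([[-3.78203125e-04, -9.65697101e-01, -2.59670880e-01,
         7.47021846e-02],
       [ 9.99999928e-01, -3.70817088e-04, -7.74292114e-05,
         1.33343754e-04],
       [-2.15172344e-05, -2.59670890e-01,  9.65697172e-01,
        -1.65678365e-01],
       [ 0.00000000e+00,  0.00000000e+00,  0.00000000e+00,
         1.00000000e+00]])}
[0.47093602 0.00338911 1.22012652] 0.014
```

View pics/t0.png

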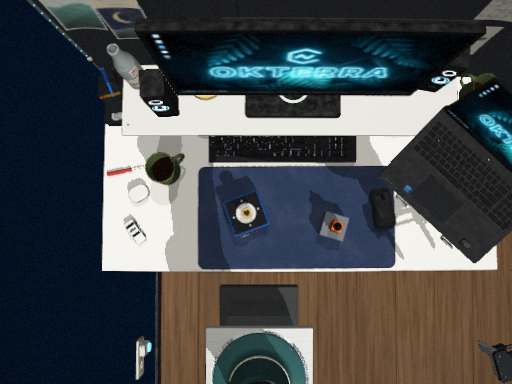

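View pics/s0.png

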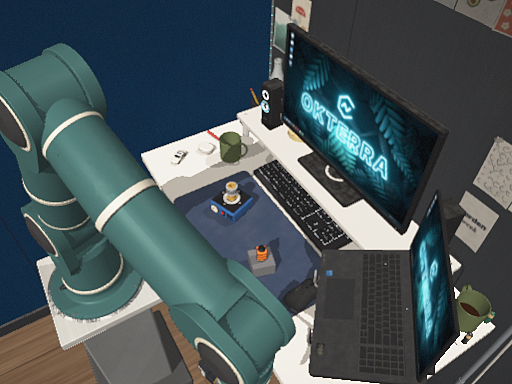

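Top view: the air unit is at about (246,212) with the coupler in its centre. The stand and orange nozzle are at (334,226), the keyboard is behind them, and the mouse is at (382,208).

```bash
python3 - <<'E'
from h import *
P=cloud('t0');im=cv2.imread('pics/t0.png')
def reg(u0,u1,v0,v1,z0,z1):
    Q=P[v0:v1,u0:u1].reshape(-1,3);return Q[(Q[:,2]>z0)&(Q[:,2]<z1)]
for n,a in dict(unit=(215,285,180,245,.045,.065),coup=(215,285,180,245,.075,.14),rim=(215,285,180,245,.112,.13),stand=(312,358,205,248,.035,.049),noz=(312,358,205,248,.06,.12)).items():
    Q=reg(*a);r=cv2.minAreaRect((Q[:,:2]*1000).astype(np.float32));print(n,len(Q),Q.mean(0).round(4),[Q[:,2].min().round(4),Q[:,2].max().round(4)],r)
d=load('t0');print(d[2])
a=cv2.resize(im[180:245,210:285],(600,520),interpolation=cv2.INTER_CUBIC);b=cv2.resize(im[205:248,312:358],(200,187),interpolation=cv2.INTER_CUBIC)
c=np.zeros((520,800,3),np.uint8);c[:,:600]=a;c[:187,600:]=b;cv2.imwrite('pics/c1.png',c)
E
```

```text
unit 1263 [0.488  0.0369 0.0536] [np.float64(0.045), np.float64(0.0639)] ((486.7484130859375, 36.31776428222656), (114.64076232910156, 109.47858428955078), 19.811500549316406)
coup 156 [0.4893 0.0337 0.1141] [np.float64(0.0796), np.float64(0.1244)] ((489.6438903808594, 33.01521301269531), (36.52704620361328, 36.44708251953125), 44.97187423706055)
rim 123 [0.4893 0.0336 0.1177] [np.float64(0.1122), np.float64(0.1244)] ((489.630126953125, 34.381675720214844), (35.30255126953125, 35.39332580566406), 0.0871625542640686)
stand 412 [ 0.4514 -0.2159  0.0459] [np.float64(0.0357), np.float64(0.049)] ((450.8568420410156, -218.6973876953125), (71.87407684326172, 70.06385803222656), 73.34123229980469)
noz 125 [ 0.4512 -0.2154  0.0907] [np.float64(0.0601), np.float64(0.1111)] ((451.13580322265625, -218.3273468017578), (29.53223419189453, 28.50808334350586), 67.64546203613281)
[[406.00811898   0.         257.92155045]
 [  0.         406.00811898 193.18081323]
 [  0.           0.           1.        ]]
```

View pics/c1.png

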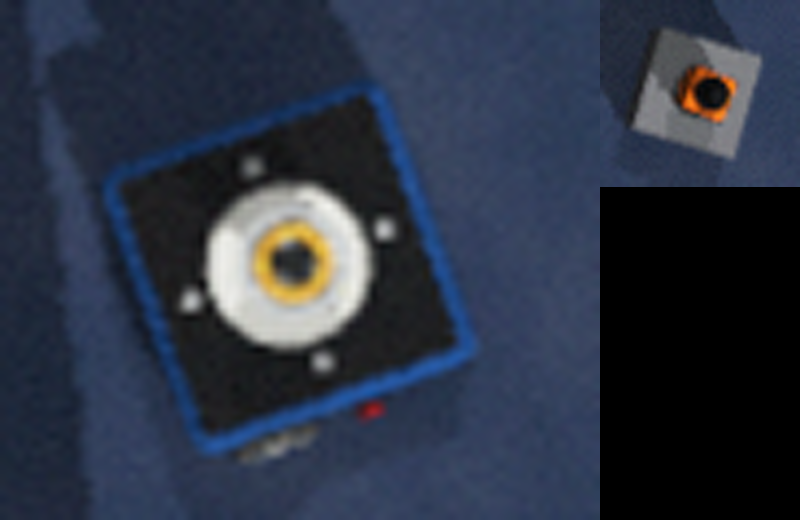

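Crop: the sleeve and coupler centre is at crop pixel (292,263), which gives about (0.490, 0.034) and matches the depth cloud. Unit yaw is about +20°. The stand is at about (0.451, -0.217).

drive_tool([
  {"xyz":[0.3,-0.325,-0.02],"angular":[0,0,0],"fingers":0},
  {"xyz":[0.3,-0.325,-0.02],"angular":[0,0,0],"fingers":0},
  {"xyz":[0.3,-0.325,-0.02],"angular":[0,0,0],"fingers":0},
  {"xyz":[0.3,-0.325,-0.02],"angular":[0,0,0],"fingers":0},
  {"xyz":[0.3,-0.325,-0.02],"angular":[0,0,0],"fingers":0},
  {"xyz":[0.3,-0.325,-0.02],"angular":[0,0,0],"fingers":0},
  {"xyz":[0.3,-0.325,-0.02],"angular":[0,0,0],"fingers":0},
  {"xyz":[0.3,-0.325,-0.02],"angular":[0,0,0],"fingers":0},
  {"xyz":[0.3,-0.325,-0.02],"angular":[0,0,0],"fingers":0},
  {"xyz":[0.3,-0.325,-0.02],"angular":[0,0,0],"fingers":0},
  {"xyz":[0.3,-0.325,-0.02],"angular":[0,0,0],"fingers":0},
  {"xyz":[0.3,-0.325,-0.02],"angular":[0,0,0],"fingers":0},
  {"xyz":[0.3,-0.325,-0.02],"angular":[0,0,0],"fingers":0},
  {"xyz":[0.3,-0.325,-0.02],"angular":[0,0,0],"fingers":0},
  {"xyz":[0.3,-0.325,-0.02],"angular":[0,0,0],"fingers":0},
  {"xyz":[0.3,-0.325,-0.02],"angular":[0,0,0],"fingers":0},
  {"xyz":[0,0,0],"angular":[0,0,0],"fingers":0},
  {"xyz":[0,0,0],"angular":[0,0,0],"fingers":0},
])

```text
time: 1.9
position: [0.4902, 0.0312, 0.251]
orientation: [-0.0, 0.99, 0.139, -0.001]
force: [0.0, -1.2, 0.1]
finger_gap: 0.0939
finger_force: 0.0
```

```bash
python3 - <<'E'
from h import *
shot('wrist','w1');s=sense();print(s['time'],s['position'],s['orientation'],s['force'])
P=cloud('w1').reshape(-1,3)
n=np.linalg.norm(P[:,:2]-[.4895,.0335],axis=1)<.04
Q=P[n&(P[:,2]>.105)&(P[:,2]<.14)];print(np.histogram(Q[:,2],12))
E
```

```text
1.95 [0.49003501 0.03021654 0.25106103] [-3.37859868e-05  9.90369105e-01  1.38451479e-01 -4.70888060e-04] [-0.45222165 -0.58921263 -0.51448498]
(array([ 27,   6,   5,   9,   8,  21,  33, 183, 349,  98, 214,  81]), array([0.10509452, 0.10640487, 0.10771522, 0.10902556, 0.11033591,
       0.11164626, 0.1129566 , 0.11426695, 0.1155773 , 0.11688764,
       0.11819799, 0.11950834, 0.12081868]))
```

View pics/w1.png

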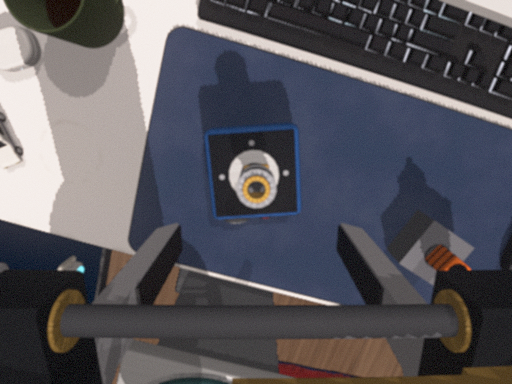

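```bash
cat >> h.py <<'E'
def rim(fn,c,zlo,zhi,r=.025):
    P=cloud(fn);m=(np.linalg.norm(P[...,:2]-c,axis=-1)<r)&(P[...,2]>zlo)&(P[...,2]<zhi)
    q=P[m][:,:2];(x,y),rr=cv2.minEnclosingCircle((q*1000).astype(np.float32));return len(q),x,y,rr,P[m].mean(0)
def yellow(fn,z,box):
    im=cv2.imread(f'pics/{fn}.png');u0,u1,v0,v1=box;h=cv2.cvtColor(im[v0:v1,u0:u1],cv2.COLOR_BGR2HSV)
    m=cv2.inRange(h,(15,110,90),(35,255,255));m=cv2.morphologyEx(m,cv2.MORPH_OPEN,np.ones((2,2)))
    cs=max(cv2.findContours(m,cv2.RETR_EXTERNAL,cv2.CHAIN_APPROX_NONE)[0],key=cv2.contourArea)
    e=cv2.fitEllipse(cs);u,v=e[0][0]+u0,e[0][1]+v0
    w=np.array([ray(fn,p[0][0]+u0,p[0][1]+v0,z)[:2] for p in cs]);A=np.c_[2*w,np.ones(len(w))];s=np.linalg.lstsq(A,(w**2).sum(1),rcond=None)[0]
    return (u,v),e[1],ray(fn,u,v,z)[:2],'circ',s[:2],np.sqrt(s[2]+s[0]**2+s[1]**2)
E
python3 - <<'E'
from h import *
print(rim('w1',[.4895,.0335],.1172,.125),rim('w1',[.4895,.0335],.108,.125))
print(yellow('w1',.119,(230,290,160,220)),yellow('t0',.119,(225,270,195,235)))
P=cloud('w1');Q=P.reshape(-1,3)
for n,c,z0,z1,r in (('unit',[.488,.036],.045,.065,.09),('stand',[.451,-.217],.035,.05,.06),('noz',[.451,-.217],.06,.12,.03)):
    q=Q[(np.linalg.norm(Q[:,:2]-c,axis=1)<r)&(Q[:,2]>z0)&(Q[:,2]<z1)];print(n,len(q),np.median(q[:,2]),q.max(0),cv2.minAreaRect((q[:,:2]*1000).astype(np.float32)))
im=cv2.imread('pics/w1.png');cv2.imwrite('pics/c2.png',np.hstack([cv2.resize(im[150:225,217:297],(400,375),interpolation=2),cv2.resize(im[210:285,390:470],(400,375),interpolation=2)]))
E
```

```text
(355, 488.749755859375, 34.712196350097656, 17.669370651245117, array([0.48859741, 0.03475212, 0.1189316 ])) (998, 488.2454528808594, 34.28709030151367, 19.66291618347168, array([0.48903408, 0.03434873, 0.11670982]))
((256.95188903808594, 189.74342918395996), (26.0020809173584, 26.182828903198242), array([0.48861097, 0.03280892]), 'circ', array([0.48847686, 0.03277073]), np.float64(0.012734420156937189)) ((247.1413917541504, 213.30043029785156), (8.396695137023926, 9.130083084106445), array([0.48740916, 0.02984699]), 'circ', array([0.48737408, 0.02983015]), np.float64(0.01174898088725369))
unit 6885 0.05345567340466523 [0.55541518 0.1044377  0.06487824] ((485.704833984375, 36.7665901184082), (115.71172332763672, 108.12781524658203), 19.945981979370117)
stand 2039 0.045392230585904025 [ 0.49432109 -0.17330621  0.04997115] ((450.456787109375, -216.89410400390625), (72.23870849609375, 70.87051391601562), 73.59326171875)
noz 571 0.08167463122222401 [ 0.46841831 -0.19843626  0.09755726] ((451.6250305175781, -215.7437744140625), (26.81313705444336, 29.249685287475586), 65.98393249511719)
```

View pics/c2.png

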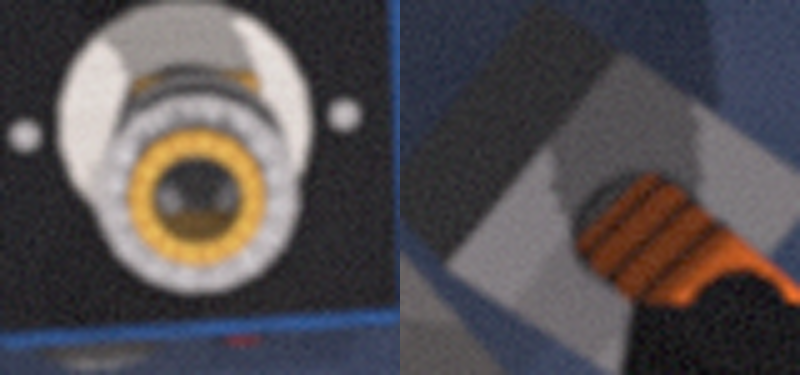

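Left crop: the brass rim is at about (257,190) in the full image, giving centre (0.4885, 0.033), radius 12.7 mm and rim z about 0.119. These fit the given sizes. Next I lower the open fingers round the sleeve and close them.

drive_tool([
  {"xyz":[0,-0.036,0.3],"angular":[0,0,0],"fingers":0},
  {"xyz":[0,0,0.3],"angular":[0,0,0],"fingers":0},
  {"xyz":[0,0,0.3],"angular":[0,0,0],"fingers":0},
  {"xyz":[0,0,0.3],"angular":[0,0,0],"fingers":0},
  {"xyz":[0,0,0.3],"angular":[0,0,0],"fingers":0},
  {"xyz":[0,0,0.03],"angular":[0,0,0],"fingers":0},
  {"xyz":[0,0,0],"angular":[0,0,0],"fingers":0},
  {"xyz":[0,0,0],"angular":[0,0,0],"fingers":0.5},
  {"xyz":[0,0,0],"angular":[0,0,0],"fingers":0.5},
  {"xyz":[0,0,0],"angular":[0,0,0],"fingers":0.5},
], newtons=10)

```text
time: 2.95
position: [0.4899, 0.034, 0.0994]
orientation: [0.0, 0.99, 0.138, 0.001]
force: [-0.3, -0.1, 0.5]
finger_gap: 0.0735
finger_force: 0.0
```

drive_tool([
  {"xyz":[0,0,0],"angular":[0,0,0],"fingers":1},
  {"xyz":[0,0,0],"angular":[0,0,0],"fingers":1},
  {"xyz":[0,0,0],"angular":[0,0,0],"fingers":1},
  {"xyz":[0,0,0],"angular":[0,0,0],"fingers":1},
  {"xyz":[0,0,0],"angular":[0,0,0],"fingers":1},
  {"xyz":[0,0,0],"angular":[0,0,0],"fingers":1},
  {"xyz":[0,0,0],"angular":[0,0,0],"fingers":1},
])

```text
time: 3.65
position: [0.4893, 0.0343, 0.0984]
orientation: [-0.0, 0.99, 0.139, -0.0]
force: [-0.6, 2.0, -0.6]
finger_gap: 0.0384
finger_force: 10.0
```

drive_tool([
  {"xyz":[0,0,0],"angular":[0,0,0],"fingers":1},
  {"xyz":[0,0,0],"angular":[0,0,0],"fingers":1},
  {"xyz":[0,0,0.02],"angular":[0,0,0],"fingers":1},
  {"xyz":[0,0,0.02],"angular":[0,0,0],"fingers":1},
  {"xyz":[0,0,0.02],"angular":[0,0,0],"fingers":1},
  {"xyz":[0,0,0.02],"angular":[0,0,0],"fingers":1},
], newtons=45)

```text
time: 4.25
position: [0.4895, 0.0342, 0.0904]
orientation: [-0.0, 0.99, 0.139, 0.0]
force: [-2.6, 1.7, 4.8]
finger_gap: 0.037
finger_force: 45.0
```

drive_tool([
  {"xyz":[0,0,0.015],"angular":[0,0,0],"fingers":1},
  {"xyz":[0,0,0.015],"angular":[0,0,0],"fingers":1},
  {"xyz":[0,0,0.01],"angular":[0,0,0],"fingers":1},
  {"xyz":[0,0,0],"angular":[0,0,0],"fingers":1},
])

```text
time: 4.65
position: [0.4899, 0.0343, 0.0874]
orientation: [0.0, 0.99, 0.139, 0.0]
force: [-8.4, -0.5, 28.4]
finger_gap: 0.0374
finger_force: 45.0
```

Force rises sharply to 28 N after about 11 mm, so the sleeve is at its stop. I back off gently and release.

drive_tool([
  {"xyz":[0,0,-0.015],"angular":[0,0,0],"fingers":1},
  {"xyz":[0,0,-0.015],"angular":[0,0,0],"fingers":1},
  {"xyz":[0,0,-0.01],"angular":[0,0,0],"fingers":1},
  {"xyz":[0,0,0],"angular":[0,0,0],"fingers":1},
])

```text
time: 5.05
position: [0.4894, 0.0342, 0.0904]
orientation: [-0.0, 0.99, 0.138, -0.0]
force: [-1.6, 2.3, 3.7]
finger_gap: 0.0375
finger_force: 45.0
```

drive_tool([
  {"xyz":[0,0,0],"angular":[0,0,0],"fingers":0.2},
  {"xyz":[0,0,0],"angular":[0,0,0],"fingers":0.2},
  {"xyz":[0,0,0],"angular":[0,0,0],"fingers":0.2},
  {"xyz":[0,0,0],"angular":[0,0,0],"fingers":0.2},
  {"xyz":[0,0,0],"angular":[0,0,0],"fingers":0.2},
  {"xyz":[0,0,0],"angular":[0,0,0],"fingers":0.2},
  {"xyz":[0,0,-0.3],"angular":[0,0,0],"fingers":0},
  {"xyz":[0,0,-0.4],"angular":[0,0,0],"fingers":0},
  {"xyz":[0,0,-0.4],"angular":[0,0,0],"fingers":0},
  {"xyz":[0,0,-0.4],"angular":[0,0,0],"fingers":0},
  {"xyz":[0,0,0],"angular":[0,0,0],"fingers":0},
  {"xyz":[0,0,0],"angular":[0,0,0],"fingers":0},
])

```text
time: 6.25
position: [0.4896, 0.034, 0.2409]
orientation: [0.0, 0.99, 0.138, 0.001]
force: [-0.0, -0.3, -1.0]
finger_gap: 0.0938
finger_force: 0.0
```

```bash
python3 - <<'E'
from h import *
shot('wrist','w2');s=sense();print(s['time'],s['position'],s['force'])
y=yellow('w2',.119,(225,295,150,235));print(y)
print(rim('w2',[.4888,.0335],.1152,.125,.02))
P=cloud('w2').reshape(-1,3);q=P[(np.linalg.norm(P[:,:2]-[.4888,.0335],axis=1)<.022)&(P[:,2]>.07)];print(np.histogram(q[:,2],bins=np.arange(.08,.126,.002)))
im=cv2.imread('pics/w2.png');cv2.imwrite('pics/c3.png',cv2.resize(im[140:240,200:320],(600,500),interpolation=2))
E
```

```text
6.3 [0.48913487 0.03397117 0.23999734] [0.31873181 0.13285507 0.33487794]
((259.14112091064453, 192.1862030029297), (26.886096954345703, 28.123401641845703), array([0.48908073, 0.03350067]), 'circ', array([0.48893037, 0.03345237]), np.float64(0.01300691021009554))
(391, 488.3546447753906, 34.35328674316406, 13.533126831054688, array([0.4885355 , 0.03447702, 0.11880692]))
(array([  5,  25,  44,   3,  17,   7,   7,  16,   2,   1,   2,  13,  31,
       254, 484,  46,  20,  23,  45, 303,  30,   0]), array([0.08 , 0.082, 0.084, 0.086, 0.088, 0.09 , 0.092, 0.094, 0.096,
       0.098, 0.1  , 0.102, 0.104, 0.106, 0.108, 0.11 , 0.112, 0.114,
       0.116, 0.118, 0.12 , 0.122, 0.124]))
```

View pics/c3.png

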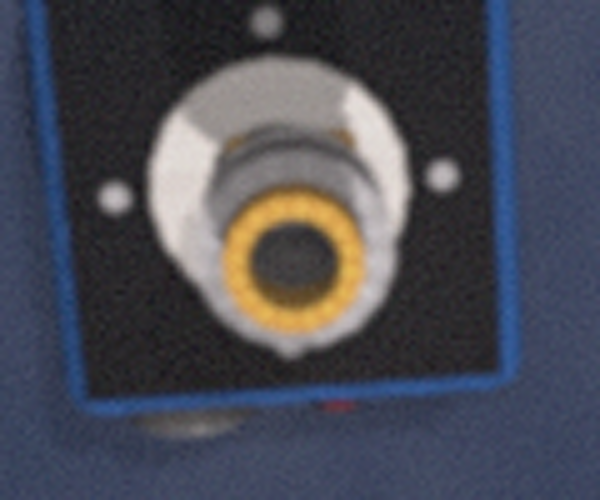

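The sleeve top now sits about 10.5 mm below the rim and stays there, so it is latched back. Next, over to the nozzle.

drive_tool([
  {"xyz":[-0.174,0.384,0],"angular":[0,0,0],"fingers":0},
  {"xyz":[-0.174,0.384,0],"angular":[0,0,0],"fingers":0},
  {"xyz":[-0.174,0.384,0],"angular":[0,0,0],"fingers":0},
  {"xyz":[-0.174,0.384,0],"angular":[0,0,0],"fingers":0},
  {"xyz":[-0.174,0.384,0],"angular":[0,0,0],"fingers":0},
  {"xyz":[-0.174,0.384,0],"angular":[0,0,0],"fingers":0},
  {"xyz":[0,0,0],"angular":[0,0,0.26],"fingers":0},
  {"xyz":[0,0,0],"angular":[0,0,0.26],"fingers":0},
  {"xyz":[0,0,0],"angular":[0,0,0.26],"fingers":0},
  {"xyz":[0,0,0],"angular":[0,0,0.26],"fingers":0},
  {"xyz":[0,0,0],"angular":[0,0,0.26],"fingers":0},
  {"xyz":[0,0,0],"angular":[0,0,0],"fingers":0},
  {"xyz":[0,0,0],"angular":[0,0,0],"fingers":0},
])

```text
time: 7.6
position: [0.4519, -0.2158, 0.2395]
orientation: [-0.0, 0.983, -0.183, -0.001]
force: [-0.3, -0.5, -0.2]
finger_gap: 0.0941
finger_force: 0.0
```

```bash
python3 - <<'E'
from h import *
shot('wrist','w3');s=sense();print(s['time'],s['position'],s['orientation'],R.from_matrix(q2R(s['orientation'])).as_rotvec())
print('yaw',np.degrees(np.arctan2(*q2R(s['orientation'])[1::-1,0])))
P=cloud('w3');Q=P.reshape(-1,3);c=[.4512,-.216]
n=np.linalg.norm(Q[:,:2]-c,axis=1)<.03
print(np.histogram(Q[n,2],bins=np.arange(.04,.12,.004)))
for z0,z1 in ((.086,.095),(.098,.115),(.055,.085)):
    q=Q[n&(Q[:,2]>z0)&(Q[:,2]<z1)];print(len(q),q.mean(0),cv2.minAreaRect((q[:,:2]*1000).astype(np.float32)))
im=cv2.imread('pics/w3.png');cv2.imwrite('pics/c4.png',cv2.resize(im[130:250,190:330],(700,600),interpolation=2))
E
```

```text
7.65 [ 0.45195595 -0.21587344  0.23974393] [-2.14790315e-04  9.83102419e-01 -1.83055204e-01 -6.16655284e-04] [-3.08808509e+00  5.75006260e-01  1.93701485e-03]
yaw -21.09553249963969
(array([  31, 1144,   49,    5,   25,   14,   11,   25,   19,   11,   29,
         79,  243,  224,   93,   24,   55,   12,    0]), array([0.04 , 0.044, 0.048, 0.052, 0.056, 0.06 , 0.064, 0.068, 0.072,
       0.076, 0.08 , 0.084, 0.088, 0.092, 0.096, 0.1  , 0.104, 0.108,
       0.112, 0.116]))
466 [ 0.45274438 -0.21776377  0.09045402] ((450.60955810546875, -217.09445190429688), (28.031986236572266, 27.98432731628418), 65.60752868652344)
111 [ 0.45194493 -0.21777395  0.10454944] ((451.164794921875, -218.07456970214844), (12.432291984558105, 9.45435905456543), 54.972129821777344)
142 [ 0.46313803 -0.22259807  0.07081251] ((460.6680908203125, -223.48876953125), (31.151819229125977, 11.745573043823242), 46.13842010498047)
```

View pics/c4.png

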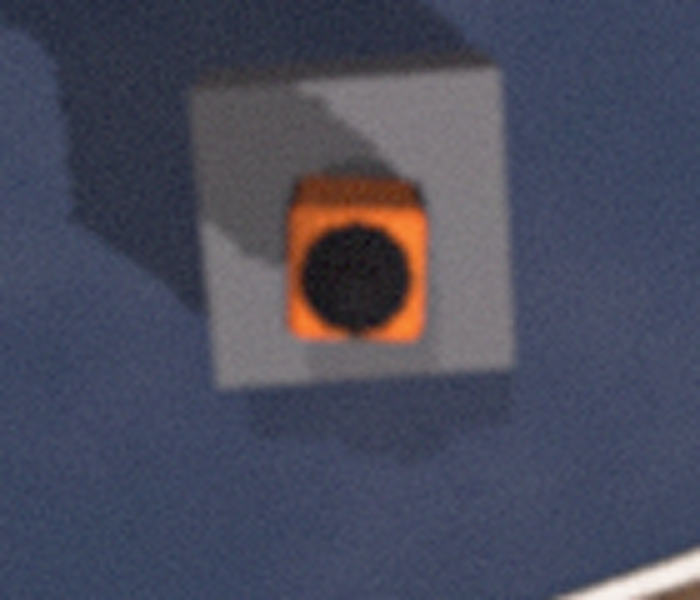

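Crop: the handle is square-on to the tool, with its centre (357,275 in the crop) at about (0.4507, -0.217) and its top near 0.089. Those agree with the 28 mm size and 44 + 45 mm height.

drive_tool([
  {"xyz":[-0.008,0.015,0.3],"angular":[0,0,0.05],"fingers":0.2},
  {"xyz":[0,0,0.4],"angular":[0,0,0],"fingers":0.2},
  {"xyz":[0,0,0.4],"angular":[0,0,0],"fingers":0.2},
  {"xyz":[0,0,0.35],"angular":[0,0,0],"fingers":0.2},
  {"xyz":[0,0,0.25],"angular":[0,0,0],"fingers":0.2},
  {"xyz":[0,0,0.02],"angular":[0,0,0],"fingers":0.3},
  {"xyz":[0,0,0],"angular":[0,0,0],"fingers":1},
  {"xyz":[0,0,0],"angular":[0,0,0],"fingers":1},
  {"xyz":[0,0,0],"angular":[0,0,0],"fingers":1},
  {"xyz":[0,0,0],"angular":[0,0,0],"fingers":1},
  {"xyz":[0,0,0],"angular":[0,0,0],"fingers":1},
  {"xyz":[0,0,0],"angular":[0,0,0],"fingers":1},
  {"xyz":[0,0,0],"angular":[0,0,0],"fingers":1},
  {"xyz":[0,0,0],"angular":[0,0,0],"fingers":1},
], newtons=10)

```text
time: 9.05
position: [0.4511, -0.2173, 0.0689]
orientation: [0.0, 0.98, -0.197, 0.0]
force: [-1.8, 0.2, 7.4]
finger_gap: 0.0273
finger_force: 10.0
```

drive_tool([
  {"xyz":[0,0,0],"angular":[0,0,0],"fingers":1},
  {"xyz":[0,0,0],"angular":[0,0,0],"fingers":1},
  {"xyz":[0,0,0],"angular":[0,0,0],"fingers":1},
], newtons=35)

```text
time: 9.35
position: [0.4511, -0.2173, 0.0689]
orientation: [0.0, 0.98, -0.197, 0.0]
force: [-1.8, 0.1, 7.6]
finger_gap: 0.028
finger_force: 35.0
```

drive_tool([
  {"xyz":[0,0,-0.1],"angular":[0,0,0],"fingers":1},
  {"xyz":[0,0,-0.2],"angular":[0,0,0],"fingers":1},
  {"xyz":[0,0,-0.3],"angular":[0,0,0],"fingers":1},
  {"xyz":[0,0,-0.4],"angular":[0,0,0],"fingers":1},
  {"xyz":[0,0,-0.4],"angular":[0,0,0],"fingers":1},
  {"xyz":[0,0,0],"angular":[0,0,0],"fingers":1},
  {"xyz":[0,0,0],"angular":[0,0,0],"fingers":1},
  {"xyz":[0,0,0],"angular":[0,0,0],"fingers":1},
])

```text
time: 10.15
position: [0.4503, -0.2169, 0.2076]
orientation: [-0.0, 0.98, -0.197, -0.001]
force: [0.5, 0.8, -2.0]
finger_gap: 0.0278
finger_force: 35.0
```

```bash
python3 - <<'E'
from h import *
shot('wrist','w4');s=sense();print(s['time'],s['position'],s['force'],s['ft_torque'],s['finger_gap'])
P=cloud('w4').reshape(-1,3);T=np.eye(3);Rm=q2R(s['orientation']);L=(P-s['position'])@Rm
m=(np.abs(L[:,0])<.03)&(np.abs(L[:,1])<.03)&(np.abs(L[:,2])<.08);print(m.sum(),np.histogram(L[m,2],12))
im=cv2.imread('pics/w4.png');cv2.imwrite('pics/c5.png',cv2.resize(im[120:384,80:432],(800,600),interpolation=2))
E
```

```text
10.2 [ 0.4502388  -0.2168651   0.20732307] [-0.22852668 -0.17954725 -2.06684636] [0.02697102 0.03132951 0.00020617] 0.027545520184443305
8394 (array([ 274,  620,  911, 1279, 1942, 1826,  714,  521,  273,    0,    0,
         34]), array([-0.07999983, -0.06842039, -0.05684095, -0.04526152, -0.03368208,
       -0.02210264, -0.01052321,  0.00105623,  0.01263567,  0.0242151 ,
        0.03579454,  0.04737398,  0.05895341]))
```

View pics/c5.png

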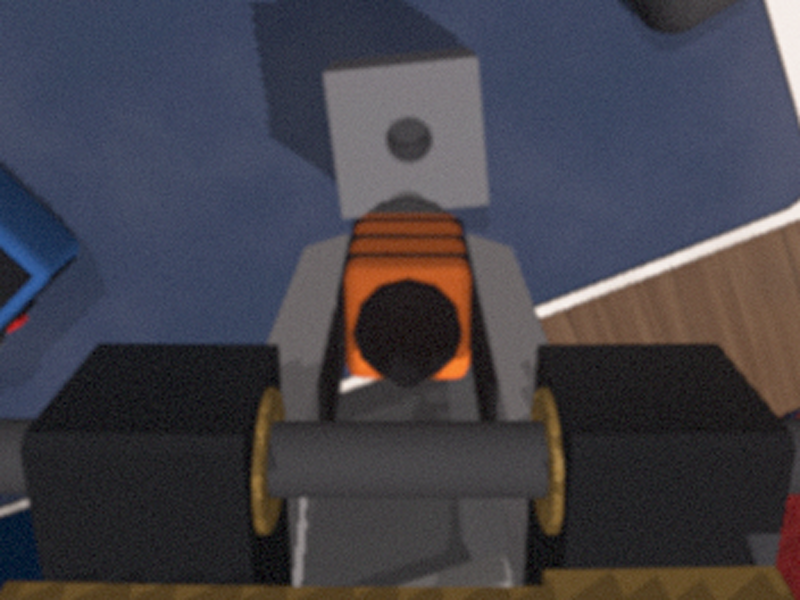

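Crop: the nozzle is held square between the fingers, with the handle top at (350–470, 262–380), and the stand hole is empty. I'll work out where the nozzle axis lies in the tool frame.

```bash
python3 - <<'E'
from h import *
s=sense();Rm=q2R(s['orientation']);p=s['position']
z=p[2]+.0201
for u,v in ((350,262),(470,262),(348,378),(470,380),(409,330)):
    w=ray('w4',80+u*.44,120+v*.44,z+(.018 if u==409 else 0));print((u,v),((w-p)@Rm*1000).round(1))
P=cloud('w4');L=(P-p)@Rm
m=(abs(L[...,2]+.0201)<.004)&(abs(L[...,0])<.03)&(abs(L[...,1])<.0139);h=cv2.cvtColor(cv2.imread('pics/w4.png'),cv2.COLOR_BGR2HSV);m&=(h[...,0]<20)&(h[...,1]>120)
q=L[m];print(len(q),q.min(0),q.max(0))
m=(L[...,2]<-.033)&(L[...,2]>-.042)&(abs(L[...,0])<.02)&(abs(L[...,1])<.012);q=L[m];print(len(q),q.mean(0),q.min(0),q.max(0))
E
```

```text
(350, 262) [ 14.9 -11.7 -20.1]
(470, 262) [ 14.9  14.2 -20.1]
(348, 378) [-13.4 -12.8 -20.1]
(470, 380) [-13.9  14.9 -20.1]
(409, 330) [  8.1   1.  -38.1]
1197 [-0.01351442 -0.01359108 -0.0240825 ] [ 0.01464724  0.0138989  -0.01615228]
389 [ 0.00155047  0.00049622 -0.03733987] [-0.00430132 -0.00407947 -0.03997258] [ 0.00568339  0.00517753 -0.03300542]
```

drive_tool([
  {"xyz":[0,0,0],"angular":[0,0,-0.27],"fingers":1},
  {"xyz":[0,0,0],"angular":[0,0,-0.27],"fingers":1},
  {"xyz":[0,0,0],"angular":[0,0,-0.27],"fingers":1},
  {"xyz":[0,0,0],"angular":[0,0,-0.27],"fingers":1},
  {"xyz":[0,0,0],"angular":[0,0,-0.27],"fingers":1},
  {"xyz":[0.176,-0.385,0],"angular":[0,0,0],"fingers":1},
  {"xyz":[0.176,-0.385,0],"angular":[0,0,0],"fingers":1},
  {"xyz":[0.176,-0.385,0],"angular":[0,0,0],"fingers":1},
  {"xyz":[0.176,-0.385,0],"angular":[0,0,0],"fingers":1},
  {"xyz":[0.176,-0.385,0],"angular":[0,0,0],"fingers":1},
  {"xyz":[0.176,-0.385,0],"angular":[0,0,0],"fingers":1},
  {"xyz":[0,0,0],"angular":[0,0,0],"fingers":1},
  {"xyz":[0,0,0],"angular":[0,0,0],"fingers":1},
  {"xyz":[0,0,0],"angular":[0,0,0],"fingers":1},
])

```text
time: 11.6
position: [0.4887, 0.0331, 0.2077]
orientation: [-0.0, 0.99, 0.138, -0.001]
force: [0.0, -1.4, -0.9]
finger_gap: 0.0281
finger_force: 35.0
```

```bash
python3 - <<'E'
from h import *
s=[sense()];
for i in range(3): capture('wrist');s.append(sense())
print(s[-1]['time'],np.mean([a['position'] for a in s],0),np.mean([a['force'] for a in s],0),s[-1]['ft_torque'],R.from_matrix(q2R(s[-1]['orientation'])).as_rotvec())
Rm=q2R(s[-1]['orientation']);print(Rm.round(4))
E
```

```text
11.75 [0.48884821 0.03293538 0.20796679] [ 0.05402941 -0.230134   -1.1568465 ] [-0.00328757 -0.02163636 -0.0003602 ] [-3.11165800e+00 -4.32520286e-01  8.82201581e-04]
[[ 9.621e-01  2.727e-01 -6.000e-04]
 [ 2.727e-01 -9.621e-01 -1.000e-04]
 [-6.000e-04 -1.000e-04 -1.000e+00]]
```

drive_tool([
  {"xyz":[-0.002,-0.012,0.1],"angular":[0,0,0],"fingers":1},
  {"xyz":[0,0,0.1],"angular":[0,0,0],"fingers":1},
  {"xyz":[0,0,0.05],"angular":[0,0,0],"fingers":1},
  {"xyz":[0,0,0.03],"angular":[0,0,0],"fingers":1},
  {"xyz":[0,0,0.02],"angular":[0,0,0],"fingers":1},
  {"xyz":[0,0,0],"angular":[0,0,0],"fingers":1},
])

```text
time: 12.35
position: [0.4886, 0.0351, 0.1783]
orientation: [-0.0, 0.99, 0.138, -0.0]
force: [-0.1, -1.1, -2.0]
finger_gap: 0.0277
finger_force: 35.0
```

drive_tool([
  {"xyz":[0,0,0.01],"angular":[0,0,0],"fingers":1},
  {"xyz":[0,0,0.01],"angular":[0,0,0],"fingers":1},
  {"xyz":[0,0,0.01],"angular":[0,0,0],"fingers":1},
])

```text
time: 12.65
position: [0.4887, 0.035, 0.1755]
orientation: [0.0, 0.99, 0.138, 0.0]
force: [0.8, -0.0, -1.3]
finger_gap: 0.0276
finger_force: 35.0
```

No contact force 3 mm below the rim: the nose is in the bore.

drive_tool([
  {"xyz":[0,0,0.015],"angular":[0,0,0],"fingers":1},
  {"xyz":[0,0,0.015],"angular":[0,0,0],"fingers":1},
  {"xyz":[0,0,0.015],"angular":[0,0,0],"fingers":1},
  {"xyz":[0,0,0],"angular":[0,0,0],"fingers":1},
])

```text
time: 13.05
position: [0.4885, 0.0351, 0.1707]
orientation: [-0.0, 0.99, 0.138, -0.0]
force: [0.4, -0.5, -1.8]
finger_gap: 0.028
finger_force: 35.0
```

drive_tool([
  {"xyz":[0,0,0.015],"angular":[0,0,0],"fingers":1},
  {"xyz":[0,0,0.015],"angular":[0,0,0],"fingers":1},
  {"xyz":[0,0,0.015],"angular":[0,0,0],"fingers":1},
  {"xyz":[0,0,0.01],"angular":[0,0,0],"fingers":1},
])

```text
time: 13.45
position: [0.4887, 0.0351, 0.1656]
orientation: [0.0, 0.99, 0.138, 0.0]
force: [-1.0, 0.1, 6.5]
finger_gap: 0.0279
finger_force: 35.0
```

drive_tool([
  {"xyz":[0,0,0.015],"angular":[0,0,0],"fingers":1},
  {"xyz":[0,0,0.015],"angular":[0,0,0],"fingers":1},
  {"xyz":[0,0,0.01],"angular":[0,0,0],"fingers":1},
])

```text
time: 13.75
position: [0.4891, 0.0351, 0.1619]
orientation: [0.0, 0.99, 0.138, 0.001]
force: [-0.1, -1.3, 6.5]
finger_gap: 0.0278
finger_force: 35.0
```

drive_tool([
  {"xyz":[0,0,0.015],"angular":[0,0,0],"fingers":1},
  {"xyz":[0,0,0.015],"angular":[0,0,0],"fingers":1},
  {"xyz":[0,0,0.015],"angular":[0,0,0],"fingers":1},
])

```text
time: 14.05
position: [0.4892, 0.0347, 0.1575]
orientation: [0.0, 0.99, 0.138, 0.001]
force: [-0.1, -1.4, 10.8]
finger_gap: 0.0278
finger_force: 35.0
```

drive_tool([
  {"xyz":[0,0,0.015],"angular":[0,0,0],"fingers":1},
  {"xyz":[0,0,0.015],"angular":[0,0,0],"fingers":1},
  {"xyz":[0,0,0.01],"angular":[0,0,0],"fingers":1},
])

```text
time: 14.35
position: [0.4892, 0.0347, 0.1535]
orientation: [0.0, 0.99, 0.138, 0.001]
force: [-0.8, -2.9, 10.9]
finger_gap: 0.0282
finger_force: 35.0
```

drive_tool([
  {"xyz":[0,0,0.01],"angular":[0,0,0],"fingers":1},
  {"xyz":[0,0,0.01],"angular":[0,0,0],"fingers":1},
  {"xyz":[0,0,0.01],"angular":[0,0,0],"fingers":1},
])

```text
time: 14.65
position: [0.4893, 0.0347, 0.1506]
orientation: [0.0, 0.99, 0.138, 0.001]
force: [-1.1, -2.8, 12.0]
finger_gap: 0.0281
finger_force: 35.0
```

drive_tool([
  {"xyz":[0,0.005,0.01],"angular":[0,0,0],"fingers":1},
  {"xyz":[0,0,0.01],"angular":[0,0,0],"fingers":1},
  {"xyz":[0,0,0.01],"angular":[0,0,0],"fingers":1},
  {"xyz":[0,0,0.01],"angular":[0,0,0],"fingers":1},
])

```text
time: 15.05
position: [0.4894, 0.0345, 0.1466]
orientation: [0.0, 0.99, 0.138, 0.001]
force: [-2.7, -2.2, 11.8]
finger_gap: 0.0276
finger_force: 35.0
```

drive_tool([
  {"xyz":[0,0,0.008],"angular":[0,0,0],"fingers":1},
  {"xyz":[0,0,0.007],"angular":[0,0,0],"fingers":1},
])

```text
time: 15.25
position: [0.4894, 0.0345, 0.1451]
orientation: [0.0, 0.99, 0.138, 0.001]
force: [-0.9, -0.7, 11.4]
finger_gap: 0.0278
finger_force: 35.0
```

drive_tool([
  {"xyz":[0,0,0.008],"angular":[0,0,0],"fingers":1},
  {"xyz":[0,0,0],"angular":[0,0,0],"fingers":1},
])

```text
time: 15.45
position: [0.4892, 0.0346, 0.1439]
orientation: [0.0, 0.99, 0.138, 0.0]
force: [1.1, -0.3, 2.0]
finger_gap: 0.0278
finger_force: 35.0
```

Push force dropped from 11 N to 2 N, so the lock appears to have dropped in. One small seating push, then check.

drive_tool([
  {"xyz":[0,0,0.006],"angular":[0,0,0],"fingers":1},
  {"xyz":[0,0,0],"angular":[0,0,0],"fingers":1},
])

```text
time: 15.65
position: [0.4892, 0.0346, 0.1434]
orientation: [0.0, 0.99, 0.138, 0.0]
force: [-1.0, 0.2, 8.6]
finger_gap: 0.0278
finger_force: 35.0
```

```bash
python3 - <<'E'
from h import *
shot('wrist','w5');s=sense();print(s['time'],s['position'],s['force'])
P=cloud('w5').reshape(-1,3);r=np.linalg.norm(P[:,:2]-[.489,.0343],axis=1);q=P[(r<.022)&(r>.0)&(P[:,2]>.07)&(P[:,2]<.135)];print(np.histogram(q[:,2],bins=np.arange(.08,.136,.002)))
E
```

```text
15.7 [0.48916383 0.03462353 0.14345491] [-0.35142188 -0.06377155  9.69133711]
(array([  0,   0,   0,  19,  34, 132,  34,  26,  54,  12,  39,  42,  15,
        11,   2,  34,  45, 248, 164,   0,  20, 105,  81,   8,  41,  51,
        87,  42]), array([0.08 , 0.082, 0.084, 0.086, 0.088, 0.09 , 0.092, 0.094, 0.096,
       0.098, 0.1  , 0.102, 0.104, 0.106, 0.108, 0.11 , 0.112, 0.114,
       0.116, 0.118, 0.12 , 0.122, 0.124, 0.126, 0.128, 0.13 , 0.132,
       0.134, 0.136]))
```

The sleeve top is back at about 0.116, so it is forward and locked. Release and retreat.

drive_tool([
  {"xyz":[0,0,-0.005],"angular":[0,0,0],"fingers":1},
  {"xyz":[0,0,0],"angular":[0,0,0],"fingers":0.2},
  {"xyz":[0,0,0],"angular":[0,0,0],"fingers":0.2},
  {"xyz":[0,0,0],"angular":[0,0,0],"fingers":0.2},
  {"xyz":[0,0,0],"angular":[0,0,0],"fingers":0.2},
  {"xyz":[0,0,0],"angular":[0,0,0],"fingers":0.2},
  {"xyz":[0,0,0],"angular":[0,0,0],"fingers":0.2},
  {"xyz":[0,0,-0.2],"angular":[0,0,0],"fingers":0.1},
  {"xyz":[0,0,-0.4],"angular":[0,0,0],"fingers":0},
  {"xyz":[0,0,-0.4],"angular":[0,0,0],"fingers":0},
  {"xyz":[0,0,-0.2],"angular":[0,0,0],"fingers":0},
  {"xyz":[0,0,0],"angular":[0,0,0],"fingers":0},
  {"xyz":[0,0,0],"angular":[0,0,0],"fingers":0},
])

```text
time: 17.0
position: [0.4886, 0.0344, 0.2633]
orientation: [0.0, 0.99, 0.138, 0.0]
force: [0.3, -0.4, -0.6]
finger_gap: 0.0937
finger_force: 0.0
```

```bash
python3 - <<'E'
from h import *
shot('wrist','w6');s=sense();print(s['time'],s['position'],s['force'],s['finger_gap'])
im=cv2.imread('pics/w6.png');cv2.imwrite('pics/c6.png',cv2.resize(im[100:260,160:360],(750,600),interpolation=2))
P=cloud('w6').reshape(-1,3);r=np.linalg.norm(P[:,:2]-[.489,.0343],axis=1);q=P[(r<.022)&(P[:,2]>.07)&(P[:,2]<.2)];print(np.histogram(q[:,2],bins=np.arange(.1,.19,.003)))
E
```

```text
17.05 [0.48834873 0.03443357 0.26278583] [ 0.0048605   0.57303313 -0.22795661] 0.09415232987525708
(array([ 15,   3,   0,   6,  48, 160,   1,  21,  52,  18,   7,  30,  27,
        22,   7,  36,  21,  16,  18,  39,  80, 315, 162, 231,  54,  27,
        27,  83,   1]), array([0.1  , 0.103, 0.106, 0.109, 0.112, 0.115, 0.118, 0.121, 0.124,
       0.127, 0.13 , 0.133, 0.136, 0.139, 0.142, 0.145, 0.148, 0.151,
       0.154, 0.157, 0.16 , 0.163, 0.166, 0.169, 0.172, 0.175, 0.178,
       0.181, 0.184, 0.187]))
```

View pics/c6.png

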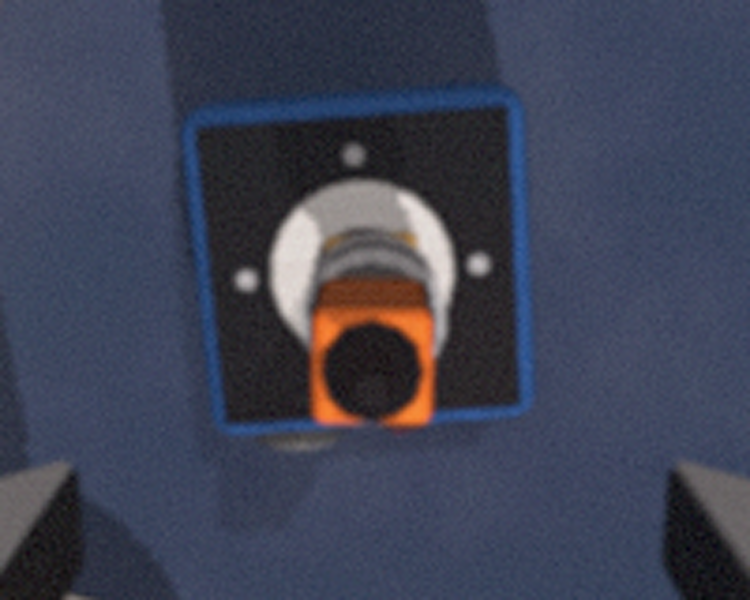

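The nozzle stands upright in the coupler, with its handle at (372,370) in the crop. The sleeve is forward and the gripper is clear.

```bash
python3 -c "
from bench import *
print(close_job())"
```

```text
the job is handed in; nothing more can be done
None
```

I pulled the sleeve back until it latched, then pushed the nozzle home. The sleeve sprang forward and locked it, with wrist force staying near 12 N. I let go of the nozzle and handed the job in at about 17 s; the hand-in gave no verdict, and I didn't re-check the bystanders.

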